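# Press the glued inserts home in an insect hotel

## Task

The insect hotel lies on its back with four wooden inserts standing proud of their cells. With the fingertips, lightly press the round insert down flush with its rim, then the square one, then the triangular one, in the order they were glued. Leave the narrow bar alone (it has no glue yet), pull no insert up, press gently, and leave the loose things on and around the hotel where they are.

Things in the scene. Friction and masses are not known exactly. Their poses are not given: they have to be found in the camera images.
- hotel: wooden insect hotel lying on its back, fixed: square frame 204 x 204 mm on a thin black mat, with four square cells (2 x 2, centres at +-50 mm in its x and y; which insert sits where varies) and, on its +x side, an attic of slats and roof boards, peak 210 mm from the origin. Origin: centre of the square, on the table; z up. The rims of frame and cells are 70 mm above the table.
- cell_round: fixed square wooden cell (80 x 80 x 60 mm, walls 6 mm, rim 70 mm above the table) around the round insert; inner floor 32 mm below the rim. Origin: centre of its underside, 10 mm above the table
- round_top (a point): centre of the flat top of the round insert: light wood with small drilled holes, round, 60 mm across, 30 mm thick, in the middle of its cell with open space around it; moves down as it is pressed
- round_insert (a joint): how far the round insert is pushed down on its tight dowel (m): starts at 0 to 0.003 (10 to 7 mm proud of the rim), 0.010 is flush with the rim, hard stop at 0.012; negative when pulled up. It yields to about 5 N (plus 60 N per m/s of speed) and stays where it is left
- cell_square: fixed square wooden cell (80 x 80 x 60 mm, walls 6 mm, rim 70 mm above the table) around the square insert; inner floor 32 mm below the rim. Origin: centre of its underside, 10 mm above the table
- square_top (a point): centre of the flat top of the square insert: light wood with small drilled holes, square, 50 x 50 mm, sides along the hotel's, 30 mm thick, in the middle of its cell with open space around it; moves down as it is pressed
- square_insert (a joint): how far the square insert is pushed down on its tight dowel (m): starts at 0 to 0.003 (10 to 7 mm proud of the rim), 0.010 is flush with the rim, hard stop at 0.012; negative when pulled up. It yields to about 5 N (plus 60 N per m/s of speed) and stays where it is left
- cell_triangle: fixed square wooden cell (80 x 80 x 60 mm, walls 6 mm, rim 70 mm above the table) around the triangle insert; inner floor 32 mm below the rim. Origin: centre of its underside, 10 mm above the table
- triangle_top (a point): centre of the flat top of the triangle insert: light wood with small drilled holes, equilateral triangle, sides 57 mm (corners 33 mm, sides 16 mm from its centre), one corner towards the roof peak, 30 mm thick, in the middle of its cell with open space around it; moves down as it is pressed
- triangle_insert (a joint): how far the triangle insert is pushed down on its tight dowel (m): starts at 0 to 0.003 (10 to 7 mm proud of the rim), 0.010 is flush with the rim, hard stop at 0.012; negative when pulled up. It yields to about 5 N (plus 60 N per m/s of speed) and stays where it is left
- cell_bar: fixed square wooden cell (80 x 80 x 60 mm, walls 6 mm, rim 70 mm above the table) around the bar insert; inner floor 32 mm below the rim. Origin: centre of its underside, 10 mm above the table
- bar_top (a point): centre of the flat top of the bar insert: light wood with small drilled holes, narrow rectangular bar, 62 x 24 mm, long side along the hotel's x; it must be left alone, 30 mm thick, in the middle of its cell with open space around it; moves down as it is pressed
- bar_insert (a joint): how far the bar insert is pushed down on its tight dowel (m): starts at 0 to 0.003 (10 to 7 mm proud of the rim), 0.010 is flush with the rim, hard stop at 0.012; negative when pulled up. It yields to about 5 N (plus 60 N per m/s of speed) and stays where it is left
- peg: loose wooden peg, 20 mm across, 34 mm tall, standing on the hotel's rim where the four cells meet (top 104 mm above the table). Origin: centre of its underside
- nail_box: loose open cardboard box of nails, 45 x 60 x 28 mm, standing on the hotel's attic slats, 70 mm above the table. Origin: centre of its underside
- hammer: loose hammer lying on the table on the hotel's +y side. Its x axis runs along the handle, head at +x
- log_slice: loose slice of log lying on the table on the hotel's -y side, 84 mm across, 21 mm thick. Origin: centre of its underside
- screwdriver: loose screwdriver lying on the table at the right. Its x axis runs along it, blade at +x
- glue_bottle: loose white glue bottle standing on the table at the left, 52 mm across, 150 mm tall. Origin: centre of its underside
- mug: loose white mug standing on the table at the right, 80 mm across, 90 mm tall. Origin: centre of its underside

How it is judged:
On the way, in this order (a step that is already met when the one before it is completed fails the run):
1. the round insert is pressed flush (value of joint round_insert above 0.008 m), for 0.2 s.
2. the square insert is pressed flush (value of joint square_insert above 0.008 m), for 0.2 s.
3. the triangle insert is pressed flush (value of joint triangle_insert above 0.008 m), for 0.2 s.
At the end, for the whole second after the job is handed in: The round, square and triangular inserts are pushed down more than 8 mm (flush with the rim within 2 mm), the bar is still proud (pushed less than 5 mm), and every loose thing is within 20 mm of where it began (value of joint each of round_insert, square_insert, triangle_insert above 0.008 m and value of joint bar_insert below 0.005 m and distance of each of peg, nail_box, hammer, log_slice, screwdriver, glue_bottle, mug from where it was at the start of the episode below 0.02 m); the robot touches nothing.
It fails at once if the narrow bar insert is pressed down (past 5 mm) (value of joint bar_insert above 0.005 m).
It fails at once if an insert is pulled up (by more than 3 mm above its highest start) (value of joint any of round_insert, square_insert, triangle_insert, bar_insert below -0.003 m).
It fails at once if the fingers press on an insert or its cell with more than 30 N (contact force between the fingers and cell_round above 30 N or contact force between the fingers and cell_square above 30 N or contact force between the fingers and cell_triangle above 30 N or contact force between the fingers and cell_bar above 30 N).
It fails at once if a loose thing is moved or lifted by more than 20 mm (distance of any of peg, nail_box, hammer, log_slice, screwdriver, glue_bottle, mug from where it was at the start of the episode above 0.02 m).
It also fails if it takes over 46 s, if anything falls off the work surface, if the arm or the gripper's body presses on something with over 40 N, if the wrist force passes 120 N, or if a joint passes its speed limit or range.

## Robot

A 7-joint arm with a two-finger parallel gripper is mounted at the origin on the work surface. World frame = base frame: x ahead of the robot, y to its left, z up, the work surface at z = 0. Lengths are in m, angles in rad, forces in N, time in s.
With the tool pointing down it reaches from about 0.4 to 0.875 m from the base axis. Payload 6.5 kg.
Tool frame: the origin (TCP) lies midway between the tips of the shut fingers; the grasp point (between the pads) lies 19 mm behind it (arm.grip_point_offset is the distance from the TCP to the grasp point, in m); z points along the fingers, y is the line along which they close (so a half turn about z gives the same grasp; the last joint's range is limited). The gripper opens to 85 mm and grips with 20 to 120 N. Pads are 22 mm wide; open, the fingers measure 114 mm over their backs; the gripper's body (76 mm by 85 mm) begins 54 mm behind the grasp point. The pads swing forward as they close: fully open they stand 13 mm farther back than shut.
Start: joints at [1.215, 0.536, -0.004, 1.538, 0.003, 1.067, -0.071], TCP at [0.186, -0.623, 0.231] pointing down, gripper open.
Joint ranges: [-2.7, 2.7], [-0.37, 2.16], [-1.27, 1.26], [0.24, 2.4], [-1.31, 4.45], [0.19, 1.91], [-2.76, 2.76]. Speed limits (rad/s): [2.39, 2.39, 3.14, 3.14, 3.14, 3.14, 3.14].

## Interface

Orientations are given as a unit quaternion [w, x, y, z].
In Python, from cell import arm gives the robot as it stands.
- The arm moves only by the shell command python3 -m jog 'ROWS'. ROWS is JSON, a list of rows, each a list of 3 entries, a list of its own where there are three numbers: the shift along the tool's x, y, z in m, then the turn, a rotation vector about the tool's x, y, z in rad, then the opening, from 0 (shut) to 1 (fully open). In form: [[[dx, dy, dz], [rx, ry, rz], claw], ...]. A call has 1 to 12 rows; each row is the pose to reach, as a shift and turn from the pose commanded when the call began, along the tool's axes at that moment; what a row does not reach only later rows make up. A row lasts 1/10 s, in which the tool goes at most 50 mm and 8.59 degrees, less where a joint would pass 70% of its speed; a pose out of reach is approached as far as the arm can. A call with a gripper value outside its range is refused whole. The fingers move at their own pace and stop on an object; the grip force is fixed at half the most. Time passes only in rows, so rows that repeat a pose let the fingers close. It gives the time, the measured TCP pose, the force, the opening and the grip force at its end, in the units of the state.
- arm.read_state(): the state, without advancing time (a new reading comes with each control period).
- arm.camera(name): name is "scene" or "side" or "wrist"; returns (picture, depth): 400x640x3 uint8, red, green, blue; 400x640 float32, m along the optical axis (not along the pixel's ray), 0 where there is no reading.
- arm.get_calibration(name): a dict with "fx", "fy", "cx", "cy" (pixels), "dist_coeffs" ([k1, k2, p1, p2, k3] as OpenCV has them; the pictures are not rectified), "position" and "rotation" of the camera in the world. Camera axes: x right, y down, z forward; pixel columns grow to the right and rows downward; lengths in m; the calibration is good to about 2 mm. A picture is of the moment at which its call begins: read the wrist's pose just before it. get_calibration takes no time and is no camera call; for the wrist camera it gives the pose at the moment of the call.
- arm.close_job(): hands the job in; it is judged then, once.
The state is a dict: "clock": time; "joint_pos": joint angles; "joint_velocities": joint speeds; "joint_efforts": joint torques, N m; "ee_pos": TCP position; "eef_rot": TCP orientation; "wrist_force": force on the tool from outside, world axes, zero at the start; "moment": the same for the moment, N m; "opening": finger opening in m; "grip_force": force on a finger pad.
Only numpy, scipy, OpenCV 4.12 (cv2) and the standard library are available. Lean on these libraries where they do the work, as an engineer would, in place of code of your own. Each camera call takes 0.05 s, during which the arm holds its last target. There are 200 camera calls.

## Working session

There is one attempt and no reset: what is moved stays moved. The work goes in short steps, Python scripts to look and compute and a shell command to move; the robot and the scene stay as the last step left them, time stands still between calls to the robot, and variables do not carry over. Pictures are saved under pics/ and viewed, at most 10 in all, crops included, and the job is handed in when it is done.

```bash
mkdir -p pics; cat > h.py <<'E'
import numpy as np, cv2
from scipy.spatial.transform import Rotation as R
from cell import arm
def snap(n):
    c=arm.get_calibration(n); p,d=arm.camera(n); return c,p,d
def cloud(c,d):
    v,u=np.mgrid[0:400,0:640]
    K=np.array([[c['fx'],0,c['cx']],[0,c['fy'],c['cy']],[0,0,1]])
    uv=np.stack([u,v],-1).reshape(-1,1,2).astype(np.float64)
    n=cv2.undistortPoints(uv,K,np.array(c['dist_coeffs'])).reshape(400,640,2)
    P=np.dstack([n,np.ones((400,640))])*d[...,None]
    r=np.array(c['rotation']); r=r if r.shape==(3,3) else R.from_quat(np.roll(r,-1)).as_matrix()
    W=P@r.T+np.array(c['position']); W[d==0]=np.nan
    return W
E
python3 - <<'E'
from h import *
print(arm.read_state())
for n in("scene","side"):
    c,p,d=snap(n); print(n,c['position'],c['rotation'])
    cv2.imwrite(f'pics/{n}.png',p[...,::-1]); np.save(n,cloud(c,d)); np.save(n+'_p',p)
E
```

```text
{'clock': 0.0, 'joint_pos': array([ 1.21477442,  0.53718088, -0.00443916,  1.53888444,  0.00259417,
        1.06728592, -0.07114039]), 'joint_velocities': array([ 0.0029505 ,  0.00067943,  0.00023331, -0.00170047,  0.00076994,
        0.00024823, -0.00050139]), 'joint_efforts': array([ 4.83507574e-04, -5.83413792e+01,  1.04918104e+00, -2.59101373e+01,
        1.24054149e-02,  9.57524346e-03, -4.85805359e-06]), 'ee_pos': array([ 0.18555999, -0.62228609,  0.23039914]), 'eef_rot': array([-8.56191739e-04,  9.89509056e-01,  1.44468199e-01, -1.87172927e-04]), 'wrist_force': array([-0.59565369,  0.09263763,  0.6042353 ]), 'moment': array([ 0.03956286,  0.00818814, -0.01795405]), 'grip_force': 0.0, 'opening': 0.08538917390179046}
scene [ 1.47941325 -0.91275066  0.88859922] [-0.44554746  0.81339934  0.32360044 -0.18748795]
side [0.07102623 0.80229374 1.00124982] [ 0.10348727 -0.25907368  0.88902307 -0.36305537]
```

View pics/scene.png

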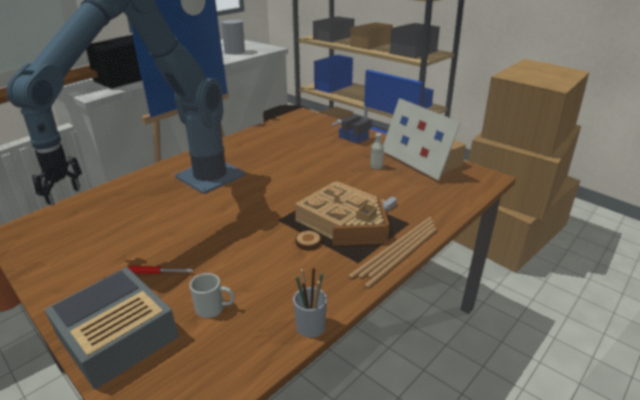

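View pics/side.png

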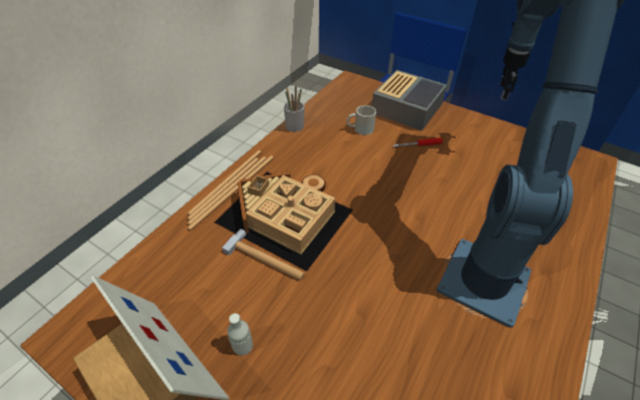

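The side view shows the hotel around (290,210): round insert about (312,200), triangle (287,188), square (268,208), bar (297,220), peg in the middle. Next I measure it from depth.

```bash
python3 - <<'E'
from h import *
p=np.load('side_p.npy'); W=np.load('side.npy')
cv2.imwrite('pics/crop.png',cv2.resize(p[160:270,220:350,::-1],None,fx=5.5,fy=5.5,interpolation=cv2.INTER_CUBIC)[:600])
for u,v in((312,200),(287,188),(268,208),(297,220),(291,204),(260,185)): print(u,v,W[v-1:v+2,u-1:u+2].reshape(-1,3).mean(0).round(4))
# top-down height/colour map from both cameras
x0,y0=.4,-.25
S=np.load('scene.npy');sp=np.load('scene_p.npy')
for n,A,q in(('a',W,p),('b',S,sp)):
    m=(A[...,2]>.06)&(A[...,2]<.085)&(A[...,0]>.45)&(A[...,0]<1)&(abs(A[...,1])<.35)
    P=A[m]; print(n,m.sum(),P.min(0).round(3),P.max(0).round(3),cv2.minAreaRect(P[:,:2].astype(np.float32)))
    t=(A[...,2]>.09)&(A[...,2]<.12)&(A[...,0]>.45)&(A[...,0]<1)&(abs(A[...,1])<.35)
    print(np.c_[A[t]].round(3)[:40])
E
```

```text
312 200 [0.5535 0.0608 0.0781]
287 188 [0.6504 0.0605 0.0797]
268 208 [0.6493 0.1639 0.079 ]
297 220 [0.5455 0.1566 0.0798]
291 204 [nan nan nan]
260 185 [0.7347 0.0948 0.0772]
a 3792 [ 0.499 -0.341  0.06 ] [0.927 0.236 0.085] ((0.7498612403869629, -0.02800866961479187), (0.29915305972099304, 0.6839010119438171), 44.994022369384766)
[[ 0.888 -0.34   0.12 ]
 [ 0.891 -0.338  0.116]
 [ 0.892 -0.346  0.111]
 [ 0.903 -0.319  0.117]
 [ 0.918 -0.346  0.098]
 [ 0.887 -0.331  0.116]
 [ 0.889 -0.34   0.111]
 [ 0.871 -0.336  0.119]
 [ 0.926 -0.33   0.099]
 [ 0.903 -0.319  0.113]
 [ 0.921 -0.35   0.09 ]
 [ 0.898 -0.339  0.103]
 [ 0.89  -0.335  0.109]
 [ 0.871 -0.335  0.115]
 [ 0.928 -0.319  0.099]
 [ 0.924 -0.32   0.1  ]
 [ 0.922 -0.324  0.098]
 [ 0.903 -0.318  0.108]
 [ 0.898 -0.338  0.099]
 [ 0.894 -0.34   0.099]
 [ 0.871 -0.335  0.11 ]
 [ 0.926 -0.316  0.097]
 [ 0.925 -0.32   0.095]
 [ 0.922 -0.323  0.094]
 [ 0.898 -0.299  0.116]
 [ 0.896 -0.302  0.115]
 [ 0.901 -0.316  0.105]
 [ 0.903 -0.326  0.1  ]
 [ 0.892 -0.33   0.101]
 [ 0.888 -0.331  0.102]
 [ 0.868 -0.317  0.117]
 [ 0.864 -0.319  0.11
[... 490 characters left out ...]
0.103]
 [0.604 0.112 0.103]
 [0.608 0.113 0.105]
 [0.613 0.112 0.107]
 [0.599 0.102 0.102]
 [0.606 0.1   0.105]
 [0.607 0.103 0.104]
 [0.608 0.107 0.103]
 [0.609 0.111 0.102]
 [0.611 0.114 0.101]
 [0.6   0.101 0.098]
 [0.607 0.099 0.102]
 [0.608 0.102 0.101]
 [0.614 0.101 0.104]
 [0.611 0.109 0.099]
 [0.612 0.113 0.098]
 [0.602 0.099 0.096]
 [0.607 0.099 0.098]
 [0.61  0.1   0.099]
 [0.615 0.099 0.101]
 [0.613 0.107 0.097]
 [0.615 0.11  0.097]
 [0.602 0.1   0.092]
 [0.608 0.097 0.095]
 [0.611 0.105 0.093]
 [0.611 0.11  0.091]
 [0.613 0.097 0.093]
 [0.613 0.103 0.091]
 [0.616 0.104 0.092]
 [0.707 0.13  0.098]
 [0.71  0.131 0.099]
 [0.714 0.132 0.099]
 [0.712 0.119 0.101]
 [0.712 0.123 0.099]]
```

View pics/crop.png

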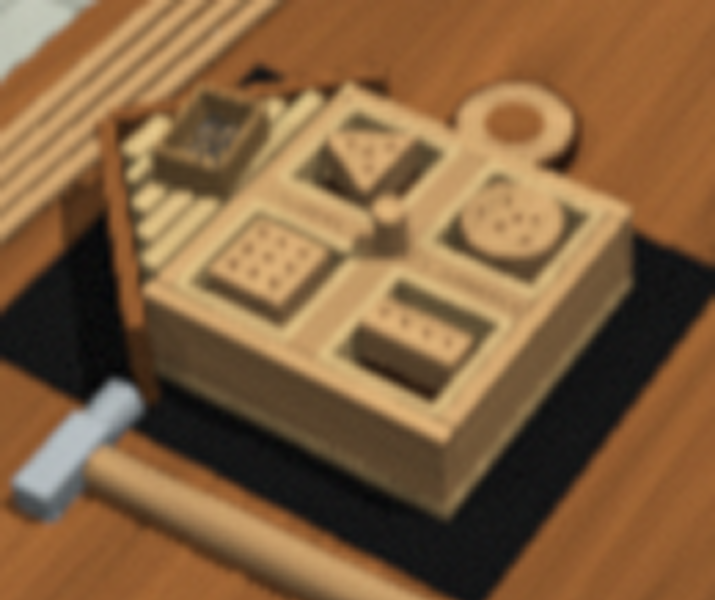

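The crop confirms the layout: round in the near right cell (crop 512,220), triangle (370,160), square (268,262), bar (415,330), peg (388,225), and the nail box on the attic. Next, the hotel pose fit.

```bash
python3 - <<'E'
from h import *
from scipy.optimize import minimize
g={'round':(.553,.061),'tri':(.650,.061),'sq':(.649,.164),'bar':(.546,.157)}
for n in('side','scene'):
    A=np.load(n+'.npy').reshape(-1,3); A=A[np.isfinite(A[:,0])]
    m=(A[:,2]>.03)&(A[:,2]<.09)&(A[:,0]<.69)&(A[:,0]>.45)&(abs(A[:,1]-.11)<.15); P=A[m]
    # table height check, rim outline
    T=A[(abs(A[:,0]-.45)<.03)&(abs(A[:,1]-.1)<.1)]; print(n,'table z',np.median(T[:,2]).round(4))
    for z0,z1 in((.064,.073),):
        Q=P[(P[:,2]>z0)&(P[:,2]<z1)]; print('rim z',np.median(Q[:,2]).round(4))
    # outline fit: x-min and y extremes of the top surface
    Q=P[P[:,2]>.064]
    for th in np.radians(np.arange(-15,16,2.5)):
        c,s=np.cos(th),np.sin(th); x=c*Q[:,0]+s*Q[:,1]; y=-s*Q[:,0]+c*Q[:,1]
        a=np.percentile(x,.7);b,d=np.percentile(y,[.7,99.3])
        cx,cy=a+.102,(b+d)/2
        print(round(np.degrees(th),1),'width',round(d-b,4),'centre',np.round([c*cx-s*cy,s*cx+c*cy],4))
    for k,v in g.items():
        r=P[(np.hypot(*(P[:,:2]-v).T)<.033)&(P[:,2]>.0745)]; print(k,len(r),r.mean(0).round(4),np.percentile(r[:,2],[20,50,80]).round(4), cv2.minEnclosingCircle(r[:,:2].astype(np.float32))[0])
E
```

```text
side table z 0.0004
rim z 0.0698
-15.0 width 0.2299 centre [0.587  0.1116]
-12.5 width 0.226 centre [0.5895 0.1107]
-10.0 width 0.2217 centre [0.5926 0.1098]
-7.5 width 0.2166 centre [0.5954 0.1091]
-5.0 width 0.2118 centre [0.5978 0.1085]
-2.5 width 0.207 centre [0.6005 0.1081]
0.0 width 0.2032 centre [0.6028 0.1079]
2.5 width 0.2039 centre [0.6029 0.1085]
5.0 width 0.2081 centre [0.6    0.1094]
7.5 width 0.212 centre [0.5976 0.1095]
10.0 width 0.2165 centre [0.595  0.1092]
12.5 width 0.221 centre [0.5927 0.1087]
15.0 width 0.2255 centre [0.5899 0.108 ]
round 197 [0.5532 0.0585 0.0784] [0.0769 0.0785 0.0799] (0.5533463358879089, 0.057408351451158524)
tri 111 [0.6526 0.0589 0.0793] [0.0772 0.0794 0.0812] (0.6514894366264343, 0.060172613710165024)
sq 186 [0.6505 0.1607 0.0791] [0.0772 0.0791 0.0809] (0.6514173746109009, 0.16132570803165436)
bar 127 [0.5484 0.1576 0.0789] [0.0771 0.0788 0.0808] (0.5492316484451294, 0.1589885652065277)
scene table z 0.0013
rim z 0.0702
-15.0 width 0.2287 centre [0.594  0.1072]
-12.5 width 0.2254 centre [0.596  0.1065]
-10.0 width 0.2214 centre [0.5978 0.1063]
-7.5 width 0.2171 centre [0.5999 0.1061]
-5.0 width 0.2123 centre [0.6034 0.106 ]
-2.5 width 0.2075 centre [0.6043 0.1062]
0.0 width 0.2033 centre [0.6063 0.1064]
2.5 width 0.2038 centre [0.606  0.1069]
5.0 width 0.2086 centre [0.6047 0.1068]
7.5 width 0.2125 centre [0.6017 0.1067]
10.0 width 0.2181 centre [0.5988 0.1064]
12.5 width 0.2212 centre [0.5964 0.1056]
15.0 width 0.2253 centre [0.5941 0.1046]
round 123 [0.5574 0.0574 0.079 ] [0.0777 0.0791 0.0807] (0.5543457865715027, 0.06102846562862396)
tri 86 [0.6557 0.0571 0.0793] [0.0777 0.0794 0.0806] (0.6522889137268066, 0.05727377533912659)
sq 115 [0.6549 0.1575 0.0794] [0.0777 0.0794 0.0812] (0.653496503829956, 0.1580335944890976)
bar 61 [0.5497 0.1554 0.0793] [0.077  0.0799 0.0813] (0.5496469736099243, 0.15874063968658447)
```

Both cameras agree: centre ≈ (0.604, 0.108), yaw ≈ 1°, rim at 0.070. Targets are round (.555,.057), square (.653,.159) and triangle (.655,.059). First, travel above the round insert with the claw shut.

```bash
cat >> h.py <<'E'
def to(x,y,z):
    s=arm.read_state(); r=R.from_quat(np.roll(s['eef_rot'],-1))
    print('t',round(s['clock'],2),'tcp',s['ee_pos'].round(4),'shift',r.inv().apply(np.array([x,y,z])-s['ee_pos']).round(4),'F',s['wrist_force'].round(2),'tool z',r.apply([0,0,1]).round(4))
E
python3 -c "
from h import *
to(.555,.057,.23)"
python3 -m jog '[[[0.548,-0.545,0],[0,0,0],0],[[0.548,-0.545,0],[0,0,0],0],[[0.548,-0.545,0],[0,0,0],0],[[0.548,-0.545,0],[0,0,0],0],[[0.548,-0.545,0],[0,0,0],0],[[0.548,-0.545,0],[0,0,0],0],[[0.548,-0.545,0],[0,0,0],0],[[0.548,-0.545,0],[0,0,0],0],[[0.548,-0.545,0],[0,0,0],0],[[0.548,-0.545,0],[0,0,0],0],[[0.548,-0.545,0],[0,0,0],0],[[0.548,-0.545,0],[0,0,0],0]]'
python3 -c "
from h import *
to(.555,.057,.12)"
```

```text
t 0.1 tcp [ 0.1855 -0.6223  0.2305] shift [ 0.5482 -0.5454  0.0012] F [0.77 0.39 0.95] tool z [-6.0e-04  1.5e-03 -1.0e+00]
clock: 1.3
ee_pos: [0.4729, -0.094, 0.2313]
eef_rot: [0.0, 0.99, 0.144, -0.0]
wrist_force: [0.8, -0.1, 0.5]
opening: -0.0001
grip_force: 0.0
t 1.3 tcp [ 0.4729 -0.094   0.2313] shift [ 0.1218 -0.1213  0.1112] F [ 0.81 -0.13  0.48] tool z [-1.e-04 -2.e-04 -1.e+00]
```

```bash
python3 -m jog '[[[0.122,-0.121,0],[0,0,0],0],[[0.122,-0.121,0],[0,0,0],0],[[0.122,-0.121,0.03],[0,0,0],0],[[0.122,-0.121,0.06],[0,0,0],0],[[0.122,-0.121,0.09],[0,0,0],0],[[0.122,-0.121,0.11],[0,0,0],0],[[0.122,-0.121,0.11],[0,0,0],0],[[0.122,-0.121,0.11],[0,0,0],0],[[0.122,-0.121,0.11],[0,0,0],0]]'
python3 - <<'E'
from h import *
to(.555,.057,.08)
for n in('side','wrist'):
    c,p,d=snap(n); cv2.imwrite(f'pics/{n}2.png',p[...,::-1] if n=='wrist' else cv2.resize(p[140:270,210:370,::-1],None,fx=4,fy=4))
E
```

```text
clock: 2.2
ee_pos: [0.5558, 0.0549, 0.1227]
eef_rot: [0.0, 0.99, 0.144, 0.001]
wrist_force: [-0.1, -0.5, 0.8]
opening: 0.0002
grip_force: 0.0
t 2.2 tcp [0.5558 0.0549 0.1227] shift [-0.0003 -0.0023  0.0427] F [-0.07 -0.5   0.78] tool z [ 2.3e-03  2.0e-04 -1.0e+00]
```

View pics/wrist2.png

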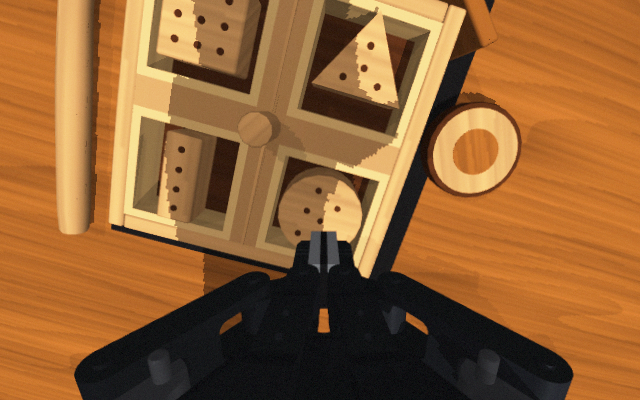

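View pics/side2.png

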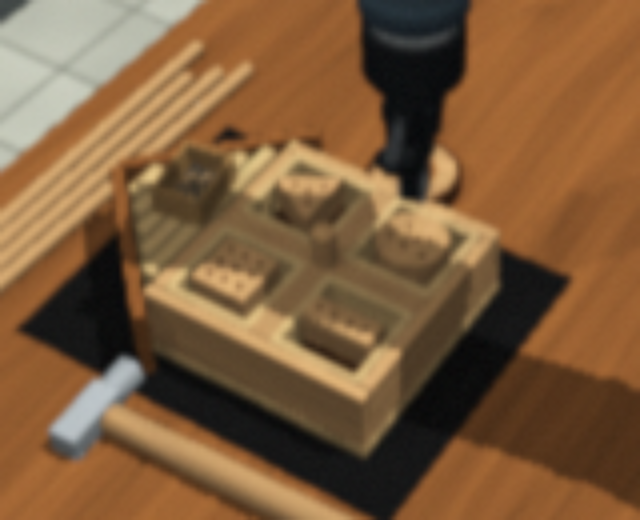

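Both views show the shut tips above the round insert (wrist picture: tips at 322,240, insert at 320,208), and the layout is as expected. Now descend, then press slowly.

```bash
python3 -m jog '[[[0,-0.002,0.015],[0,0,0],0],[[0,-0.002,0.028],[0,0,0],0],[[0,-0.002,0.034],[0,0,0],0],[[0,-0.002,0.036],[0,0,0],0],[[0,-0.002,0.038],[0,0,0],0],[[0,-0.002,0.040],[0,0,0],0],[[0,-0.002,0.042],[0,0,0],0],[[0,-0.002,0.044],[0,0,0],0],[[0,-0.002,0.044],[0,0,0],0]]'
python3 -c "
from h import *
to(.555,.057,.07)"
```

```text
clock: 3.2
ee_pos: [0.5545, 0.0569, 0.0774]
eef_rot: [0.0, 0.99, 0.144, 0.0]
wrist_force: [-0.1, -0.0, -0.1]
opening: 0.0003
grip_force: 0.2
t 3.2 tcp [0.5545 0.0569 0.0774] shift [0.0006 0.     0.0074] F [-0.15 -0.03 -0.08] tool z [ 4.e-04 -0.e+00 -1.e+00]
```

```bash
python3 -m jog '[[[0,0,0.001],[0,0,0],0],[[0,0,0.002],[0,0,0],0],[[0,0,0.003],[0,0,0],0],[[0,0,0.004],[0,0,0],0],[[0,0,0.005],[0,0,0],0],[[0,0,0.006],[0,0,0],0],[[0,0,0.006],[0,0,0],0]]'
python3 -c "
from h import *
to(.555,.057,.07)"
```

```text
clock: 3.9
ee_pos: [0.5545, 0.0569, 0.0714]
eef_rot: [0.0, 0.99, 0.144, 0.0]
wrist_force: [-0.5, 0.3, 2.8]
opening: -0.0002
grip_force: 1.7
t 3.9 tcp [0.5545 0.0569 0.0714] shift [0.0005 0.0001 0.0014] F [-0.48  0.29  2.81] tool z [ 5.e-04  1.e-04 -1.e+00]
```

```bash
python3 -m jog '[[[0,0,0.001],[0,0,0],0],[[0,0,0.002],[0,0,0],0],[[0,0,0.002],[0,0,0],0],[[0,0,0.002],[0,0,0],0]]'
python3 - <<'E'
from h import *
to(.555,.057,.12)
c,p,d=snap('side'); W=cloud(c,d); np.save('s3',W)
def st(A):
    for k,v in {'round':(.554,.058),'tri':(.652,.059),'sq':(.651,.161),'bar':(.549,.158)}.items():
        r=A.reshape(-1,3); r=r[(np.hypot(*(r[:,:2]-v).T)<.024)&(r[:,2]>.064)&(r[:,2]<.09)]; print(k,len(r),np.percentile(r[:,2],[20,50,80]).round(4))
st(np.load('side.npy'));print();st(W)
E
```

```text
clock: 4.3
ee_pos: [0.5544, 0.0569, 0.0693]
eef_rot: [-0.0, 0.99, 0.144, 0.0]
wrist_force: [1.0, 0.2, 3.4]
opening: 0.0001
grip_force: 1.6
t 4.3 tcp [0.5544 0.0569 0.0693] shift [ 0.0006  0.0001 -0.0507] F [0.98 0.24 3.39] tool z [ 3.e-04  1.e-04 -1.e+00]
round 130 [0.0766 0.0786 0.08  ]
tri 119 [0.0743 0.0788 0.0807]
sq 160 [0.0764 0.0789 0.0807]
bar 123 [0.0749 0.0784 0.0802]

round 111 [0.0683 0.0699 0.0739]
tri 118 [0.0734 0.0787 0.0808]
sq 155 [0.0769 0.0788 0.0806]
bar 123 [0.0754 0.0788 0.0804]
```

The round insert is flush (0.0699 by depth, tip at 0.0693) and the rest is unchanged. Lift, cross above the peg and come down over the square.

```bash
python3 -m jog '[[[0,0,-0.02],[0,0,0],0],[[0,0,-0.05],[0,0,0],0],[[0,0,-0.08],[0,0,0],0],[[0,0,-0.08],[0,0,0],0],[[0.041,-0.023,-0.08],[0,0,0],0],[[0.082,-0.046,-0.08],[0,0,0],0],[[0.124,-0.07,-0.08],[0,0,0],0],[[0.124,-0.07,-0.08],[0,0,0],0],[[0.124,-0.07,-0.06],[0,0,0],0],[[0.124,-0.07,-0.035],[0,0,0],0],[[0.124,-0.07,-0.018],[0,0,0],0],[[0.124,-0.07,-0.018],[0,0,0],0]]'
python3 -c "
from h import *
to(.653,.159,.0695)"
```

```text
clock: 5.55
ee_pos: [0.6504, 0.1584, 0.0836]
eef_rot: [0.001, 0.99, 0.144, -0.003]
wrist_force: [-0.9, 0.5, -0.0]
opening: -0.0002
grip_force: 0.0
t 5.55 tcp [0.6504 0.1584 0.0836] shift [0.0027 0.0001 0.0141] F [-0.86  0.49 -0.05] tool z [-0.0062 -0.002  -1.    ]
```

```bash
python3 -m jog '[[[0,0,0],[0,0,0],0],[[0,0,0.003],[0,0,0],0],[[0,0,0.005],[0,0,0],0],[[0,0,0.007],[0,0,0],0],[[0,0,0.0085],[0,0,0],0],[[0,0,0.010],[0,0,0],0],[[0,0,0.0115],[0,0,0],0],[[0,0,0.013],[0,0,0],0],[[0,0,0.0145],[0,0,0],0],[[0,0,0.0145],[0,0,0],0]]'
python3 -c "
from h import *
to(.653,.159,.0695)"
```

```text
clock: 6.55
ee_pos: [0.6533, 0.1594, 0.0731]
eef_rot: [0.0, 0.99, 0.144, 0.0]
wrist_force: [-1.0, -0.5, 3.5]
opening: -0.0002
grip_force: 1.8
t 6.55 tcp [0.6533 0.1594 0.0731] shift [-0.0004  0.0003  0.0036] F [-0.97 -0.48  3.52] tool z [ 4.e-04 -0.e+00 -1.e+00]
```

```bash
python3 -m jog '[[[0,0,0.001],[0,0,0],0],[[0,0,0.002],[0,0,0],0],[[0,0,0.003],[0,0,0],0],[[0,0,0.004],[0,0,0],0],[[0,0,0.004],[0,0,0],0],[[0,0,0.004],[0,0,0],0]]'
python3 - <<'E'
from h import *
to(.655,.059,.0695)
c,p,d=snap('side'); A=cloud(c,d)
for k,v in {'round':(.554,.058),'tri':(.652,.059),'sq':(.651,.161),'bar':(.549,.158)}.items():
        r=A.reshape(-1,3); r=r[(np.hypot(*(r[:,:2]-v).T)<.024)&(r[:,2]>.064)&(r[:,2]<.09)]; print(k,len(r),np.percentile(r[:,2],[20,50,80]).round(4))
E
```

```text
clock: 7.15
ee_pos: [0.6533, 0.1594, 0.0689]
eef_rot: [-0.0, 0.99, 0.144, 0.0]
wrist_force: [-1.1, -0.1, 4.1]
opening: 0.0002
grip_force: 2.0
t 7.15 tcp [0.6533 0.1594 0.0689] shift [-0.027   0.0967 -0.0006] F [-1.11 -0.13  4.12] tool z [ 3.e-04  1.e-04 -1.e+00]
round 130 [0.0678 0.0696 0.071 ]
tri 117 [0.0751 0.0784 0.0804]
sq 113 [0.068  0.0704 0.0735]
bar 127 [0.0743 0.0785 0.0805]
```

Round and square are flush. On to the triangle.

```bash
python3 -m jog '[[[0,0,-0.02],[0,0,0],0],[[0,0,-0.05],[0,0,0],0],[[0,0,-0.08],[0,0,0],0],[[0,0,-0.08],[0,0,0],0],[[-0.009,0.032,-0.08],[0,0,0],0],[[-0.018,0.064,-0.08],[0,0,0],0],[[-0.027,0.097,-0.08],[0,0,0],0],[[-0.027,0.097,-0.08],[0,0,0],0],[[-0.027,0.097,-0.06],[0,0,0],0],[[-0.027,0.097,-0.035],[0,0,0],0],[[-0.027,0.097,-0.018],[0,0,0],0],[[-0.027,0.097,-0.018],[0,0,0],0]]'
python3 -m jog '[[[0,0,0],[0,0,0],0],[[0,0,0.003],[0,0,0],0],[[0,0,0.005],[0,0,0],0],[[0,0,0.007],[0,0,0],0],[[0,0,0.0085],[0,0,0],0],[[0,0,0.010],[0,0,0],0],[[0,0,0.0115],[0,0,0],0],[[0,0,0.013],[0,0,0],0],[[0,0,0.0145],[0,0,0],0],[[0,0,0.0145],[0,0,0],0]]'
python3 -c "
from h import *
to(.655,.059,.0692)"
```

```text
clock: 8.4
ee_pos: [0.6525, 0.0587, 0.0834]
eef_rot: [-0.0, 0.989, 0.145, -0.003]
wrist_force: [-0.6, -0.6, 0.4]
opening: 0.0002
grip_force: 0.0
clock: 9.4
ee_pos: [0.6552, 0.0587, 0.0727]
eef_rot: [0.0, 0.99, 0.144, 0.0]
wrist_force: [-0.4, -0.4, 3.1]
opening: -0.0001
grip_force: 1.8
t 9.4 tcp [0.6552 0.0587 0.0727] shift [-0.0001 -0.0003  0.0035] F [-0.38 -0.42  3.07] tool z [ 6.e-04 -0.e+00 -1.e+00]
```

```bash
python3 -m jog '[[[0,0,0.001],[0,0,0],0],[[0,0,0.002],[0,0,0],0],[[0,0,0.003],[0,0,0],0],[[0,0,0.0035],[0,0,0],0],[[0,0,0.0035],[0,0,0],0],[[0,0,0.0035],[0,0,0],0],[[0,0,0.0035],[0,0,0],0]]'
python3 -m jog '[[[0,0,-0.02],[0,0,0],0],[[0,0,-0.05],[0,0,0],0],[[0,0,-0.09],[0,0,0],0],[[0,0,-0.13],[0,0,0],0],[[0,0,-0.16],[0,0,0],0],[[0,0,-0.16],[0,0,0],0],[[0,0,-0.16],[0,0,0],0]]'
python3 - <<'E'
from h import *
c,p,d=snap('side'); A=cloud(c,d)
for k,v in {'round':(.554,.058),'tri':(.652,.059),'sq':(.651,.161),'bar':(.549,.158)}.items():
        r=A.reshape(-1,3); r=r[(np.hypot(*(r[:,:2]-v).T)<(.015 if k=='tri' else .024))&(r[:,2]>.064)&(r[:,2]<.09)]; print(k,len(r),np.percentile(r[:,2],[20,50,80]).round(4))
cv2.imwrite('pics/end.png',cv2.resize(p[140:270,210:370,::-1],None,fx=4,fy=4))
E
```

```text
clock: 10.1
ee_pos: [0.6552, 0.0587, 0.0689]
eef_rot: [0.0, 0.99, 0.144, 0.0]
wrist_force: [0.5, -0.7, 4.3]
opening: 0.0002
grip_force: 2.2
clock: 10.8
ee_pos: [0.6548, 0.0587, 0.2286]
eef_rot: [0.0, 0.99, 0.144, 0.0]
wrist_force: [0.3, -0.3, -0.2]
opening: -0.0001
grip_force: 0.0
round 131 [0.0676 0.0694 0.0709]
tri 47 [0.0685 0.0696 0.0707]
sq 139 [0.0676 0.0693 0.0712]
bar 125 [0.0744 0.0786 0.0806]
```

View pics/end.png

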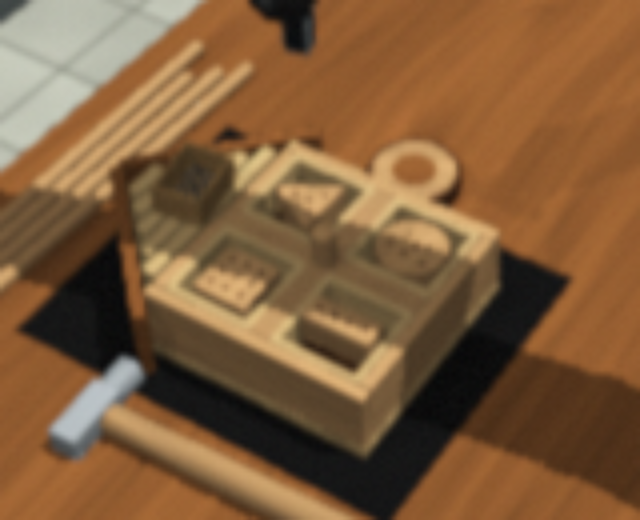

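The round (415,245), triangle (310,200) and square (237,275) inserts are flush. The bar (345,325) is still proud, and the peg, nail box, hammer and log slice haven't moved.

```bash
python3 -c "
from cell import arm
print(arm.close_job())"
```

```text
the job is handed in; nothing more can be done
None
```

I pressed the round, square and triangular inserts flush in that order (tops at about 69–70 mm against the 70 mm rim), left the bar proud and the loose things in view unmoved, and handed the job in at about 11 s; the verdict was not shown.

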